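# Crack open a press-fit emergency-light housing with a pry wedge

## Task

Take the yellow pry wedge off its keyhole rack (slide it to the wide end, lift) and push its blade down into the two orange-mouthed slots in the clamped light housing's seam, a little at a time at alternating ends, until the lamp half stands about 7 mm off at both slots. It must come off evenly: go gently, never let one slot open more than about 3 mm further than the other, and do not push the lamp half with the gripper. Then hang the wedge back upright in its rack, let go, and leave the other things on the table where they are.

Things in the scene. Friction and masses are not known exactly. Their poses are not given: they have to be found in the camera images.
- base: Fixed: white clamped half of the housing, x -45 to 0 mm, on a dark plate 170 x 235 x 12 with blue clamps. Origin on the table under mid-seam; x across the seam to the lamp half, y along it (left = +y), z up. Housing y -90 to +90, flat top at 87. Two pry slots in the seam at y = +60 and -60 (see base_left).
- base_left (a point): Middle of the left slot: x = 0 (seam plane), y = +60 mm, height 87 (housing top), axes as base. Slots are 36 mm long along y. Orange 45-degree mouths lead to upright walls (lips 8 mm below the top; fixed floor 58 below). Seam shut: lamp-side wall at x = +2.5; clamped-side wall an insert fixed anywhere from x = -4 to -1, different for each slot and run: find it by touch.
- base_right (a point): Same for the right slot: x = 0, y = -60 mm, height 87 mm; axes as base.
- cover: White lamp half with two lamp heads on its far face, 180 x 63 mm. Held on pins by friction: an end slides off under about 13 N of spreading and stays where left. A wedge in one slot opens that end only, pivoting about a seam point 75 mm from mid-seam at the other end; the other slot widens a ninth as much. Origin on the seam at table height, 75 mm left of the middle.
- cover_left (a point): Point on the lamp half that meets base_left when shut: its offset along base x is the left gap, 0 to 1.5 mm at the start. The lamp-side slot wall moves with it. The blade sits midway between the two walls, so the wedge shifts by half of each opening; a side force on it tells that it leans on one wall.
- cover_right (a point): Same for the right slot: offset along base x from base_right is the right gap, 0 to 1.5 mm at the start.
- rack: Fixed steel keyhole rack 130 x 130 mm; plate 6 mm thick, top 80 mm above the table. Origin on the table under the plate's centre, x along the keyhole. Wide hole 30 (x) by 36 mm (y) centred at x = -30 mm; from it a slot 14 mm wide runs to x = +48. The blade passes only through the wide hole.
- wedge: Yellow wedge, 0.08-0.17 kg, hung upright in the narrow slot at x = 5 to 35 mm, axes as the rack's. Origin: underside of its black flange (26 x 50 x 6 mm). Grip above, 22 (x) by 28 (y), up to 62 mm. Below, neck 10 mm thick to -12, then blade 24 wide (y), 16.7 thick (x), tapering evenly on both sides to 2 mm at the tip, 67 below the origin. Takes 8-20 N of push.
- tape: Bystander: roll of blue tape, 90 mm wide, 24 high, lying; origin at the underside centre.
- mug: Bystander: blue mug, 80 mm wide, 90 high; origin at the underside centre.
- driver: Bystander: red-handled screwdriver lying on the table.
- jar: Bystander: jar, 52 mm wide, 60 high; origin at the underside centre.
- battery: Bystander: green battery pack 45 x 90 x 30 mm; origin at the underside centre.
- screw_tray: Bystander: grey two-part tray 90 x 140 x 30 mm; origin at the underside centre.
There are look-alikes about, which are no part of the job. Of the things like the wedge, leave any that is red; of the rest the larger one is meant.

How it is judged (in metres and radians):
On the way, in this order (a step that is already met when the one before it is completed fails the run):
1. the wedge is lifted out of its rack (height (world z) of wedge above 0.14 m), for 0.1 s.
2. the seam is started at both slots: both gaps over 2 mm (x of cover_left in the frame of base_left above 0.002 m and x of cover_right in the frame of base_right above 0.002 m), for 0.1 s.
3. both gaps over 5.5 mm (x of cover_left in the frame of base_left above 0.0055 m and x of cover_right in the frame of base_right above 0.0055 m), for 0.1 s.
At the end, for the whole second after the job is handed in: Both gaps (cover site from base site along base x) are between 5.5 and 10 mm; the wedge hangs upright (within 7 degrees) and at rest in the rack's keyhole, at either end of it, its flange on the plate (origin 74 to 86 mm above the table, within 12 mm of the keyhole's centre line); released (all of step 3 and x of cover_left in the frame of base_left below 0.01 m and x of cover_right in the frame of base_right below 0.01 m and x of wedge in the frame of rack between -0.05 and 0.05 m and y of wedge in the frame of rack between -0.012 and 0.012 m and height (world z) of wedge between 0.074 and 0.086 m and angle between wedge's own z axis and vertical below 0.12 rad and linear speed of wedge below 0.02 m/s); the robot touches nothing.
It fails at once if the lamp half is cocked: more than 0.036 rad out of parallel with the clamped half (one slot about 4.3 mm wider than the other) (angle between the x axis of cover and the x axis of base, either way round above 0.036 rad).
It fails at once if the gripper or arm pushes the lamp half (over 2 N) (contact force between any of the fingers, the arm and cover above 2 N).
It fails at once if the wedge is rammed: over 80 N on either half (contact force between wedge and cover above 80 N or contact force between wedge and base above 80 N).
It fails at once if a bystander is moved more than 30 mm (distance of any of tape, mug, driver, jar, battery, screw_tray from where it was at the start of the episode above 0.03 m).
It also fails if it takes over 72 s, if anything falls off the work surface, if the arm or the gripper's body presses on something with over 40 N, if the wrist force passes 120 N, or if a joint passes its speed limit or range.

## Robot

A 6-joint arm with a two-finger parallel gripper is mounted at the origin on the work surface. World frame = base frame: x ahead of the robot, y to its left, z up, the work surface at z = 0. Lengths are in m, angles in degrees, forces in N, time in s.
With the tool pointing down it reaches from about 0.4 to 0.925 m from the base axis. Payload 12.5 kg.
Tool frame: the origin (TCP) lies midway between the tips of the shut fingers; the grasp point (between the pads) lies 19 mm behind it; z points along the fingers, y is the line along which they close (so a half turn about z gives the same grasp; the last joint's range is limited). The gripper opens to 95 mm and grips with 3 to 60 N. Pads are 20 mm wide; open, the fingers measure 119 mm over their backs; the gripper's body (75 mm by 180 mm) begins 59 mm behind the grasp point.
Start: joints at [-83.4, 28.126, 89.318, -0, 62.55, -6.05], TCP at [0.137, -0.61, 0.19] pointing down, gripper open.
Joint ranges: [-177.58, 177.58], [-47.91, 125.51], [2.72, 160], [-65.01, 245.01], [3.68, 167.84], [-153.87, 153.87]. Speed limits (degrees/s): [127.2, 127.2, 159.86, 180, 180, 180].

## Interface

Orientations are given as a 3x3 rotation matrix whose columns are the frame's x, y, z axes.
In Python, from station import manip gives the robot as it stands.
- The arm moves only by the tool send_rows, never from a script. Its argument "series" is text: rows parted by semicolons, each of 4 numbers parted by spaces: the shift along the tool's x, y, z each as a share of 120 mm, from -1 to 1, then the turn about the tool's z as a share of 0.5 rad, from -1 to 1. In form: tx ty tz roll; .... A call has 1 to 8 rows; each row shifts and turns the commanded pose from where the row before left it, along the tool's axes as they then stand; what a row does not reach is not made up. A row lasts 1/8 s, in which the tool goes at most 62.5 mm and 10.7 degrees, less where a joint would pass 70% of its speed; a pose out of reach is approached as far as the arm can. A call with a number of a shift or a turn outside -1 to 1 is refused whole. A call with a gripper value outside its range is refused whole. "claw" is the closure, from -1 (fully open) to 1 (shut), set as the call begins (left out, the last holds). The fingers move at their own pace and stop on an object; the grip force is fixed at half the most. Time passes only in rows, so rows that do not move let the fingers close. It gives the time, the measured TCP pose, the force, the opening and the grip force at its end, in the units of the state.
- manip.observe(): the state, without advancing time (a new reading comes with each control period).
- manip.read_camera(name): name is "scene" or "top"; returns a dict with "pixels" (480x640x3 uint8, red, green, blue), "z_map" (480x640 float32, m along the optical axis (not along the pixel's ray), 0 where there is no reading), "K" (3x3 intrinsics, pixels), "origin" and "rotation" of the camera in the world. Camera axes: x right, y down, z forward; pixel columns grow to the right and rows downward; lengths in m; the calibration is good to about 2 mm. A picture is of the moment at which its call begins.
- manip.hand_in(): hands the job in; it is judged then, once.
Trained networks look in the newest picture that a camera, given by its name, has taken for a name from the list of things; names that differ only in an ending like _2 or _b are one class to them, and where a whole thing is asked for, a point or a joint stands for the part that bears it (a point fixed in the world has none). Each returns a list of dicts, best first, with "score" (0 to 1); they miss things now and then, are a little off and sometimes report something else, mostly with a low value. They report only what shows in the picture. A call takes as long as a camera call. They do not tell look-alikes from the thing itself.
- manip.masks_of(camera, target): "mask" (480x640 bool, what is visible of it) and "pixel" ([column, row] in pixels, amid what is visible of it).
The state is a dict: "time": time; "joints": joint angles; "qd": joint speeds; "effort": joint torques, N m; "eef_pos": TCP position; "tool_rot": TCP orientation; "ft_force": force on the tool from outside, world axes, zero at the start; "ft_torque": the same for the moment, N m; "grip_width": opening from 0.0 (shut) to 1.0 (fully open); "finger_force": force on a finger pad.
Only numpy, scipy, OpenCV 4.12 (cv2) and the standard library are available. Lean on these libraries where they do the work, as an engineer would, in place of code of your own. Each camera call takes 0.05 s, during which the arm holds its last target. There are 200 camera calls.

## Working session

There is one attempt and no reset: what is moved stays moved. The work goes in short steps, Python scripts to look and compute and a tool call to move; the robot and the scene stay as the last step left them, time stands still between calls to the robot, and variables do not carry over. Pictures are saved under pics/ and viewed, at most 10 in all, crops included, and the job is handed in when it is done.

Besides the shell and the picture viewer there is one more tool, called by a JSON object that holds its "api" and its "payload". send_rows: Moves the arm, as the interface text tells. Shift numbers are shares of 120 mm and turn numbers shares of 0.5 rad, none past 1 either way. Its arguments: {"type":"object","properties":{"series":{"type":"string"},"claw":{"type":"number"}},"required":["series"]}

```bash
mkdir -p pics; cat > h.py <<'E'
import numpy as np,cv2
from station import manip
def cam(n):
    return manip.read_camera(n)
def pts(c):
    K=np.array(c["K"]);z=c["z_map"];v,u=np.mgrid[:480,:640]
    p=np.stack([(u-K[0,2])/K[0,0]*z,(v-K[1,2])/K[1,1]*z,z],-1)
    return p@np.array(c["rotation"]).T+np.array(c["origin"])
E
python3 - <<'E'
from h import *
for n in("scene","top"):
    c=cam(n);cv2.imwrite(f"pics/{n}0.png",c["pixels"][:,:,::-1]);np.savez(f"{n}0.npz",p=pts(c),img=c["pixels"])
    print(n,c["K"],c["origin"],c["rotation"])
    P=pts(c)
    for t in("wedge","rack","base","cover"):
        for d in manip.masks_of(n,t):
            m=d["mask"]&(c["z_map"]>0);q=P[m]
            print(t,round(d["score"],2),d["pixel"],m.sum(),np.median(q,0).round(3),np.percentile(q,2,0).round(3),np.percentile(q,98,0).round(3),c["pixels"][m].mean(0).astype(int))
print(manip.observe())
E
```

```text
scene [[620.89609543   0.         324.46993237]
 [  0.         620.89609543 230.80368372]
 [  0.           0.           1.        ]] [0.94831936 0.75016724 0.96666049] [[-0.87914827  0.33318151 -0.34071749]
 [ 0.47620943  0.64118411 -0.6017537 ]
 [ 0.01796943 -0.69128361 -0.72236007]]
wedge 0.97 [475.0, 332.6] 1038 [0.384 0.313 0.02 ] [0.352 0.26  0.004] [0.415 0.371 0.027] [170  46  37]
wedge 0.81 [366.8, 264.2] 607 [0.521 0.149 0.111] [0.505 0.12  0.08 ] [0.528 0.164 0.144] [118  99  29]
wedge 0.73 [413.1, 243.7] 437 [0.347 0.074 0.015] [ 0.317  0.033 -0.001] [0.369 0.118 0.021] [169 146  35]
rack 0.61 [371.3, 287.3] 4724 [0.511 0.164 0.04 ] [0.437 0.084 0.001] [0.562 0.204 0.083] [120 122 115]
base 0.92 [301.7, 202.3] 6711 [ 0.524 -0.1    0.059] [ 0.439 -0.239  0.006] [ 0.588 -0.029  0.09 ] [128 122 110]
cover 0.59 [293.0, 192.1] 2534 [ 0.533 -0.114  0.079] [ 0.498 -0.231  0.02 ] [ 0.563 -0.056  0.09 ] [148 140 124]
cover 0.15 [222.9, 275.4] 847 [0.746 0.001 0.049] [ 0.722 -0.03   0.005] [0.767 0.014 0.062] [173 168 148]
top [[512.54327966   0.         315.27623279]
 [  0.        
[... 958 characters left out ...]

        6.25503659e+01, -6.05152781e+00]), 'qd': array([-0.00127768, -0.03647328, -0.00885002,  0.09690548,  0.02037894,
        0.0684834 ]), 'effort': array([-2.30257385e-03, -6.12053132e+01, -2.58285052e+01,  6.92969863e-02,
        4.48166288e-02,  2.22551023e-06]), 'eef_pos': array([ 0.13689229, -0.60982043,  0.19012875]), 'tool_rot': array([[ 9.75722071e-01,  2.19012422e-01,  6.28628336e-07],
       [ 2.19012422e-01, -9.75722071e-01, -1.37923424e-05],
       [-2.40732776e-06,  1.35951703e-05, -1.00000000e+00]]), 'ft_force': array([ 0.64249506, -0.22900445, -0.17226485]), 'ft_torque': array([-0.02569497, -0.02146409,  0.02184635]), 'finger_force': 0.0, 'grip_width': 0.9973796643015092}
```

View pics/scene0.png

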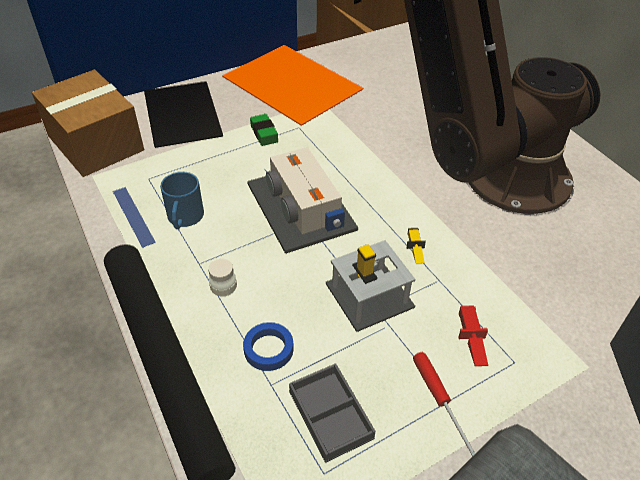

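View pics/top0.png

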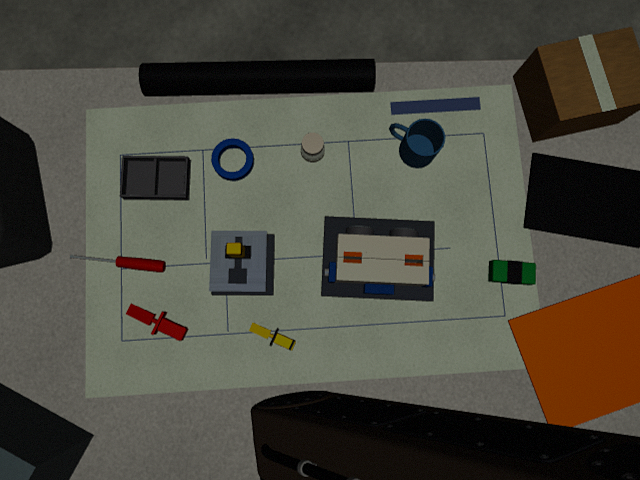

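The yellow wedge hangs in the rack (top view, pixel 236,249). Its wide hole is toward the robot at about (238,275). The housing's orange mouths are at (353,257) and (413,260), with the lamp half on the far (+x) side. The red wedge and the small yellow one lie on the table and are decoys.

```bash
python3 - <<'E'
from h import *
R=lambda q:cv2.minAreaRect((q*1000).astype(np.float32))
for n in("scene","top"):
    d=np.load(n+"0.npz");p=d["p"];im=d["img"].astype(int)
    X,Y,Z=p[...,0],p[...,1],p[...,2]
    hsv=cv2.cvtColor(d["img"],cv2.COLOR_RGB2HSV)
    rk=(abs(X-.49)<.09)&(abs(Y-.135)<.09)&(abs(Z-.08)<.004)
    print(n,"rack",np.median(Z[rk]),R(p[rk][:,:2]),rk.sum())
    hs=(abs(X-.50)<.1)&(abs(Y+.145)<.12)&(abs(Z-.087)<.004)
    print("house",np.median(Z[hs]),R(p[hs][:,:2]),hs.sum())
    og=(abs(X-.50)<.1)&(abs(Y+.145)<.12)&(hsv[...,0]<16)&(hsv[...,1]>170)&(Z>.07)
    k,l,s,c=cv2.connectedComponentsWithStats(og.astype(np.uint8))
    for i in range(1,k):
        if s[i,4]>20:
            q=p[l==i];print("orange",s[i,4],R(q[:,:2]),np.median(q,0).round(4),q[:,2].min().round(4),q[:,2].max().round(4))
    w=(abs(X-.51)<.04)&(abs(Y-.135)<.05)&(abs(Z-.142)<.006)
    print("wedge top",np.median(Z[w]),R(p[w][:,:2]),w.sum())
    fl=(abs(X-.51)<.05)&(abs(Y-.135)<.05)&(Z>.083)&(Z<.09)
    print("flange",R(p[fl][:,:2]),fl.sum())
    lo=p[(abs(X-.49)<.03)&(abs(Y-.135)<.02)&(Z<.06)]
    if len(lo):print("hole floor pts",np.median(lo,0),len(lo))
    s=(slice(215,310),slice(200,450)) if n=="top" else (slice(140,320),slice(240,440))
    o=np.clip(d["img"][s].astype(float)*(1.8 if n=="top" else 1),0,255).astype(np.uint8)
    cv2.imwrite(f"pics/{n}crop.png",cv2.resize(o[:,:,::-1],None,fx=3.2,fy=3.2,interpolation=cv2.INTER_CUBIC)[:600,:800])
E
```

```text
scene rack 0.0795517910368152 ((497.8620910644531, 139.45928955078125), (114.1611328125, 123.52238464355469), 88.43024444580078) 2117
house 0.08669958217555607 ((494.377685546875, -145.33261108398438), (187.0948486328125, 93.44107055664062), 85.67029571533203) 2241
orange 36 ((482.67608642578125, -208.1178436279297), (36.48521423339844, 6.614742279052734), 82.67879486083984) [ 0.4826 -0.2062  0.0818] 0.075 0.087
orange 57 ((491.5644226074219, -85.54943084716797), (38.84332275390625, 8.162501335144043), 84.60893249511719) [ 0.492  -0.087   0.0823] 0.0762 0.0902
orange 23 ((506.36767578125, -86.98639678955078), (35.77037048339844, 8.197066307067871), 81.67425537109375) [ 0.5067 -0.0855  0.0836] 0.0765 0.0885
wedge top 0.1408213129392989 ((515.5775146484375, 139.55043029785156), (30.043193817138672, 23.53131103515625), 89.6777572631836) 171
flange ((508.9650573730469, 137.0634765625), (94.32156372070312, 90.8252944946289), 1.8462409973144531) 160
hole floor pts [0.49293973 0.15381429 0.00765319] 34
top rack 0.07917641651011076 ((495.359130859375, 139.85096740722656), (110.64967346191406
[... 377 characters left out ...]
, (34.406314849853516, 7.58243465423584), 88.50402069091797) [ 0.4943 -0.2077  0.0824] 0.077 0.0907
orange 49 ((489.66485595703125, -83.72792053222656), (34.04083251953125, 5.617792129516602), 84.00396728515625) [ 0.4893 -0.0849  0.0814] 0.0766 0.0865
orange 38 ((480.5022888183594, -205.6001434326172), (33.99658203125, 5.217147350311279), 89.3870620727539) [ 0.4804 -0.2068  0.0813] 0.0701 0.0839
wedge top 0.14073442047917123 ((511.9197998046875, 139.0876007080078), (28.489097595214844, 20.940773010253906), 88.76741790771484) 180
flange ((503.78631591796875, 133.2154083251953), (90.83487701416016, 88.60413360595703), 86.24513244628906) 126
hole floor pts [0.4788692  0.14573086 0.00719599] 195
```

View pics/topcrop.png

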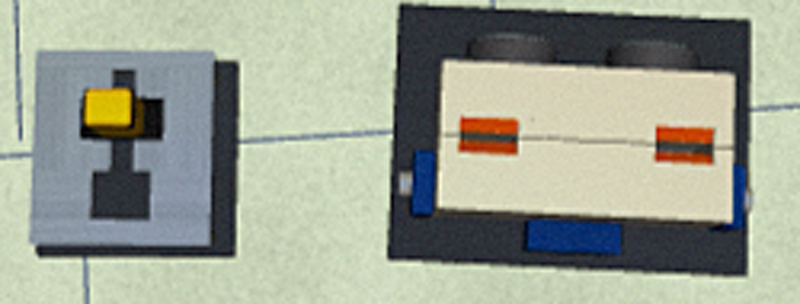

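{"api": "send_rows", "payload": {"series": "0 0 0 -0.3307;0 0 0 -0.3307;0 0 0 -0.3307;0 0 0 -0.3307;0 0 0 -0.3307;0 0 0 -0.3307;0 0 0 -0.3307;0 0 0 -0.3307", "claw": -1}}

```text
time: 1.5
eef_pos: [0.1369, -0.6098, 0.1902]
tool_rot: [[0.022, 1.0, 0.0], [1.0, -0.022, -0.0], [-0.0, 0.0, -1.0]]
ft_force: [-0.9, -1.0, -0.6]
grip_width: 1.002
finger_force: 0.0
```

```bash
cat >> h.py <<'E'
def go(x,y,z):
    o=manip.observe();R=np.array(o["tool_rot"]);d=R.T@(np.array([x,y,z])-o["eef_pos"])/.12
    return d.round(4),"norm",np.linalg.norm(d).round(3),"yaw_y",np.degrees(np.arctan2(R[1,1],R[0,1])).round(2)
E
python3 - <<'E'
from h import *
print(go(.45,-.35,.19));print(go(.514,.139,.19))
# keyhole + seam features from the top image, unprojected on known planes
for n in("top","scene"):
    d=np.load(n+"0.npz");p=d["p"];g=cv2.cvtColor(d["img"],cv2.COLOR_RGB2GRAY);hsv=cv2.cvtColor(d["img"],cv2.COLOR_RGB2HSV)
    X,Y,Z=p[...,0],p[...,1],p[...,2]
    m=((abs(X-.47)<.028)&(abs(Y-.14)<.03)&(abs(Z-.08)<.01))
    print(n,m.sum())
    # hole outline: plate-plane mask, unobserved interior
    rk=((abs(X-.49)<.09)&(abs(Y-.135)<.09)&(abs(Z-.08)<.004)).astype(np.uint8)
    q=p[rk>0][:,:2]
    im,_,_=np.histogram2d(q[:,0],q[:,1],bins=[np.arange(.43,.57,.004),np.arange(.07,.21,.004)])
    for i in range(im.shape[0]-1,-1,-1):print(f"{.43+.004*i:.3f}","".join("#" if v else "." for v in im[i][::-1]))
E
```

```text
(array([2.2215e+00, 2.5616e+00, 1.1000e-03]), 'norm', np.float64(3.391), 'yaw_y', np.float64(-1.25))
(array([6.3072e+00, 3.0060e+00, 9.0000e-04]), 'norm', np.float64(6.987), 'yaw_y', np.float64(-1.25))
top 536
0.562 ..................................
0.558 ..................................
0.554 ...#################.#............
0.550 ...############################...
0.546 ...############################...
0.542 ...############################...
0.538 ...############....############...
0.534 ...#############..#############...
0.530 ...############...#############...
0.526 ...########.......#############...
0.522 ...########.........###########...
0.518 ...########.........###########...
0.514 ...########.........###########...
0.510 ...#######..........##.########...
0.506 ...########.........#.#########...
0.502 ...########.#.......###########...
0.498 ..############################....
0.494 ..#############...############....
0.490 ...############...############....
0.486 ..#############...############....
0.482 ..#############...############....
0.478 ..#############...#####
[... 1207 characters left out ...]
...
0.494 ..#############...................
0.490 ..#############...................
0.486 ..#############...##..............
0.482 ..#############...###.............
0.478 ..##########......#.##............
0.474 ..###########.......###...........
0.470 ..###########.......##########....
0.466 ..##########........###########...
0.462 ..##########.........##########...
0.458 ..########.##.......###########...
0.454 ..###########....#..###########...
0.450 ..#############################...
0.446 ..#############################...
0.442 ..############################....
0.438 ..#############################...
0.434 .............####...#.##.#.###....
0.430 ..................................
```

{"api": "send_rows", "payload": {"series": "0.3174 0.366 0 0;0.3174 0.366 0 0;0.3174 0.366 0 0;0.3174 0.366 0 0;0.3174 0.366 0 0;0.3174 0.366 0 0;0.3174 0.366 0 0;0 0 0 0"}}

```text
time: 2.5
eef_pos: [0.4538, -0.3492, 0.1901]
tool_rot: [[0.023, 1.0, 0.0], [1.0, -0.023, 0.0], [0.0, 0.0, -1.0]]
ft_force: [-0.6, -1.0, -0.0]
grip_width: 1.001
finger_force: 0.0
```

{"api": "send_rows", "payload": {"series": "0.5107 0.0556 0 0;0.5107 0.0556 0 0;0.5107 0.0556 0 0;0.5107 0.0556 0 0;0.5107 0.0556 0 0;0.5107 0.0556 0 0;0.5107 0.0556 0 0;0.5107 0.0556 0 0"}}

```text
time: 3.5
eef_pos: [0.5184, 0.1381, 0.1903]
tool_rot: [[0.028, 1.0, 0.001], [1.0, -0.028, -0.0], [-0.0, 0.001, -1.0]]
ft_force: [1.1, 0.2, 0.3]
grip_width: 0.999
finger_force: 0.0
```

```bash
python3 - <<'E'
from h import *
print(go(.514,.139,.088))
E
```

```text
(array([ 0.0068, -0.0374,  0.8528]), 'norm', np.float64(0.854), 'yaw_y', np.float64(-1.61))
```

{"api": "send_rows", "payload": {"series": "0.0068 -0.0374 0.2 0;0 0 0.25 0;0 0 0.25 0;0 0 0.1528 0;0 0 0 0"}}

```text
time: 4.12
eef_pos: [0.5133, 0.137, 0.0869]
tool_rot: [[0.028, 1.0, -0.002], [1.0, -0.028, -0.001], [-0.001, -0.002, -1.0]]
ft_force: [0.8, -0.6, 0.4]
grip_width: 1.0
finger_force: 0.0
```

{"api": "send_rows", "payload": {"series": "0 0 0 0;0 0 0 0;0 0 0 0;0 0 0 0;0 0 0 0;0 0 0 0", "claw": 1}}

```text
time: 4.88
eef_pos: [0.5137, 0.1379, 0.0878]
tool_rot: [[0.027, 1.0, 0.0], [1.0, -0.027, -0.0], [-0.0, 0.0, -1.0]]
ft_force: [0.0, -0.3, -0.0]
grip_width: 0.425
finger_force: 0.0
```

```bash
python3 - <<'E'
from h import *
o=manip.observe();print(o["eef_pos"].round(4),o["ft_force"],o["grip_width"]*95,o["finger_force"])
c=cam("scene");cv2.imwrite("pics/s1.png",c["pixels"][140:340,260:500,::-1].repeat(3,0).repeat(3,1)[:600,:720])
E
```

```text
[0.5137 0.1379 0.0878] [ 1.11516216e-02 -2.94411988e-01 -1.15515740e-04] 40.35747344551218 0.0
```

View pics/s1.png

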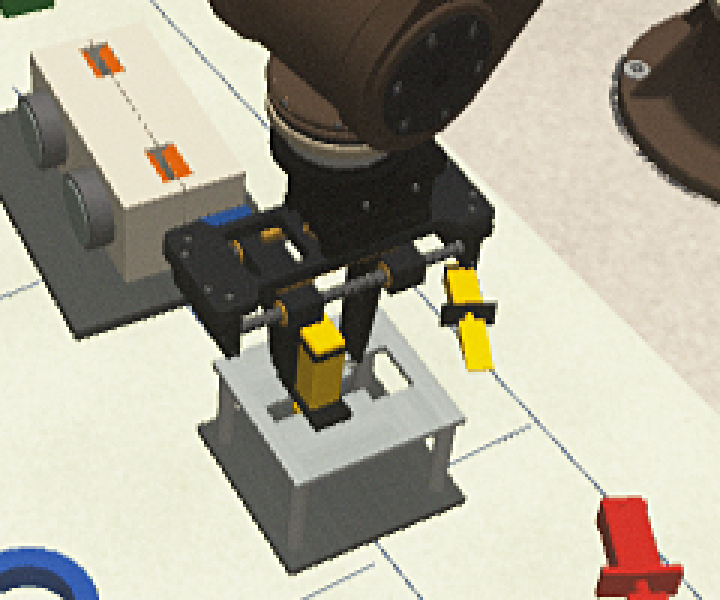

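The fingers straddle the wedge grip and are still closing.

{"api": "send_rows", "payload": {"series": "0 0 0 0;0 0 0 0;0 0 0 0;0 0 0 0;0 0 0 0;0 0 0 0"}}

```text
time: 5.68
eef_pos: [0.5137, 0.1379, 0.0877]
tool_rot: [[0.027, 1.0, -0.0], [1.0, -0.027, -0.0], [-0.0, -0.0, -1.0]]
ft_force: [0.2, -0.4, -1.7]
grip_width: 0.229
finger_force: 30.0
```

{"api": "send_rows", "payload": {"series": "0 0 -0.012 0;0 -0.078 0 0;0 -0.078 0 0;0 -0.078 0 0;0 -0.078 0 0;0 -0.08 0 0;0 0 0 0"}}

```text
time: 6.55
eef_pos: [0.4661, 0.1392, 0.0893]
tool_rot: [[0.027, 1.0, -0.0], [1.0, -0.027, -0.0], [-0.0, -0.0, -1.0]]
ft_force: [-0.4, -0.8, -1.5]
grip_width: 0.229
finger_force: 30.0
```

{"api": "send_rows", "payload": {"series": "0 0 -0.08 0;0 0 -0.08 0;0 0 -0.1 0"}}

```text
time: 6.92
eef_pos: [0.4669, 0.1391, 0.1213]
tool_rot: [[0.027, 1.0, 0.0], [1.0, -0.027, -0.0], [-0.0, 0.0, -1.0]]
ft_force: [-0.1, 0.3, -1.2]
grip_width: 0.229
finger_force: 30.0
```

{"api": "send_rows", "payload": {"series": "0 0 -0.2 0;0 0 -0.2 0;0 0 -0.2 0;0 0 0 0"}}

```text
time: 7.42
eef_pos: [0.4674, 0.1393, 0.1942]
tool_rot: [[0.027, 1.0, 0.004], [1.0, -0.027, 0.001], [0.001, 0.004, -1.0]]
ft_force: [0.1, 0.4, -2.3]
grip_width: 0.226
finger_force: 30.0
```

```bash
python3 - <<'E'
from h import *
o=manip.observe();print(o["eef_pos"].round(4),o["ft_force"])
print(go(.4975,-.0855,.19))
c=cam("scene");P=pts(c);x=o["eef_pos"]
m=(abs(P[...,0]-x[0])<.025)&(abs(P[...,1]-x[1])<.03)&(P[...,2]<x[2]-.003)&(P[...,2]>.09)
q=P[m];print(len(q))
for z in np.arange(x[2]-.075,x[2],.006):
    s=q[abs(q[:,2]-z)<.003]
    if len(s):print(round((z-x[2])*1e3),len(s),((s.min(0)-x)*1e3).round(1),((s.max(0)-x)*1e3).round(1))
cv2.imwrite("pics/s2.png",c["pixels"][100:300,260:500,::-1].repeat(3,0).repeat(3,1))
E
```

```text
[0.4674 0.1393 0.1942] [ 0.08525284  0.40859732 -2.32292219]
(array([-1.8659,  0.3013,  0.0346]), 'norm', np.float64(1.89), 'yaw_y', np.float64(-1.56))
291
-75 8 [  0.6 -10.3 -74.4] [  2.9  11.5 -72.2]
-69 14 [  0.4  -9.6 -70.7] [  3.6  13.4 -66.3]
-63 16 [  0.3 -10.7 -65.6] [  4.8  13.1 -60. ]
-57 26 [ -1.6  -9.8 -59.9] [  5.5  14.  -54.2]
-51 20 [ -1.8 -12.  -53.9] [  6.3  14.2 -48. ]
-45 23 [ -4.2  -6.5 -47.8] [  7.1  13.6 -42.2]
-39 23 [ -4.3  -9.  -42. ] [  7.6  14.1 -37.1]
-33 34 [ -5.3  -9.  -36. ] [  9.  15. -30.]
-27 25 [ -6.3  -8.3 -29.1] [  9.2  14.5 -24.1]
-21 26 [  4.9 -12.9 -23.7] [ 10.4  14.8 -18.6]
-15 3 [ 10.2  -9.3 -17.5] [ 10.9   7.  -17.1]
-9 14 [ -4.2 -22.4  -8.3] [13.6 25.8 -6.3]
-3 59 [-11.1 -23.8  -6. ] [15.3 27.3 -3. ]
```

View pics/s2.png

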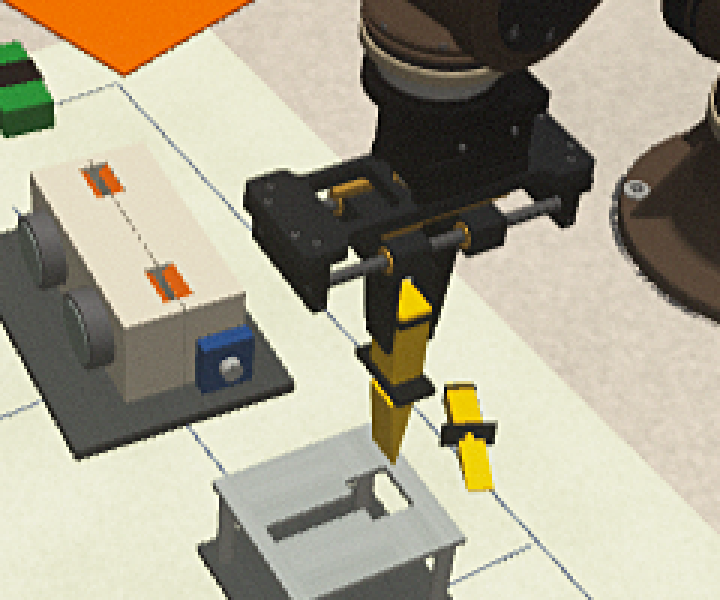

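The wedge is held upright, with its tip about 75 mm below the TCP. Next is the left slot.

{"api": "send_rows", "payload": {"series": "-0.466 0.073 0.009 0;-0.466 0.073 0.009 0;-0.466 0.073 0.009 0;-0.466 0.073 0.008 0;0 0 0 0.089;0 0 0 0;0 0 0 0"}}

```text
time: 8.35
eef_pos: [0.4954, -0.0848, 0.1877]
tool_rot: [[0.07, 0.998, -0.001], [0.998, -0.07, 0.0], [0.0, -0.001, -1.0]]
ft_force: [1.1, 0.2, -1.9]
grip_width: 0.233
finger_force: 30.0
```

```bash
python3 - <<'E'
from h import *
print(go(.4965,-.0855,.157))
o=manip.observe();print(o["ft_force"],o["ft_torque"],o["eef_pos"])
c=cam("top");P=pts(c);x=o["eef_pos"]
s=np.clip(c["pixels"][215:310,300:450].astype(float)*1.8,0,255).astype(np.uint8)
cv2.imwrite("pics/t3.png",cv2.resize(s[:,:,::-1],None,fx=4,fy=4))
E
```

```text
(array([-0.0052,  0.0101,  0.256 ]), 'norm', np.float64(0.256), 'yaw_y', np.float64(-4.01))
[ 1.10793796  0.15145712 -1.89903493] [ 0.01870905 -0.14501112  0.01258251] [ 0.49535864 -0.08480389  0.18772326]
```

{"api": "send_rows", "payload": {"series": "-0.005 0.01 0.09 0;0 0 0.09 0;0 0 0.076 0;0 0 0.025 0;0 0 0 0"}}

```text
time: 9.02
eef_pos: [0.4968, -0.0861, 0.1543]
tool_rot: [[0.072, 0.997, -0.0], [0.997, -0.072, 0.0], [0.0, -0.0, -1.0]]
ft_force: [0.3, 0.2, -0.8]
grip_width: 0.231
finger_force: 30.0
```

{"api": "send_rows", "payload": {"series": "0 0 0.025 0;0 0 0 0"}}

```text
time: 9.28
eef_pos: [0.4968, -0.0861, 0.1515]
tool_rot: [[0.072, 0.997, 0.0], [0.997, -0.072, -0.0], [-0.0, 0.0, -1.0]]
ft_force: [-0.3, -0.1, -1.5]
grip_width: 0.232
finger_force: 30.0
```

{"api": "send_rows", "payload": {"series": "0 0 0.025 0;0 0 0 0"}}

```text
time: 9.52
eef_pos: [0.4967, -0.086, 0.1483]
tool_rot: [[0.072, 0.997, -0.0], [0.997, -0.072, 0.0], [-0.0, -0.0, -1.0]]
ft_force: [0.2, 0.4, -1.3]
grip_width: 0.233
finger_force: 30.0
```

{"api": "send_rows", "payload": {"series": "0 0 0.02 0;0 0 0 0"}}

```text
time: 9.78
eef_pos: [0.4968, -0.0861, 0.146]
tool_rot: [[0.072, 0.997, -0.0], [0.997, -0.072, -0.0], [-0.0, -0.0, -1.0]]
ft_force: [-0.6, 0.5, -1.0]
grip_width: 0.23
finger_force: 30.0
```

{"api": "send_rows", "payload": {"series": "0 0 0.02 0;0 0 0 0"}}

```text
time: 10.02
eef_pos: [0.4969, -0.0861, 0.1436]
tool_rot: [[0.072, 0.997, 0.0], [0.997, -0.072, -0.0], [-0.0, 0.0, -1.0]]
ft_force: [0.8, -0.5, -1.3]
grip_width: 0.226
finger_force: 30.0
```

{"api": "send_rows", "payload": {"series": "0 0 0.02 0;0 0 0 0"}}

```text
time: 10.28
eef_pos: [0.4971, -0.0861, 0.1412]
tool_rot: [[0.072, 0.997, 0.001], [0.997, -0.072, -0.0], [-0.0, 0.001, -1.0]]
ft_force: [3.0, -0.3, -2.5]
grip_width: 0.231
finger_force: 30.0
```

{"api": "send_rows", "payload": {"series": "0 0.006 0 0;0 0 0 0"}}

```text
time: 10.52
eef_pos: [0.4973, -0.0861, 0.1412]
tool_rot: [[0.072, 0.997, -0.001], [0.997, -0.072, 0.0], [-0.0, -0.001, -1.0]]
ft_force: [-0.0, 0.2, -2.2]
grip_width: 0.23
finger_force: 30.0
```

{"api": "send_rows", "payload": {"series": "0 0 0.015 0;0 0 0 0"}}

```text
time: 10.78
eef_pos: [0.4975, -0.0861, 0.1394]
tool_rot: [[0.072, 0.997, -0.0], [0.997, -0.072, -0.0], [-0.0, -0.0, -1.0]]
ft_force: [1.4, -0.1, -2.7]
grip_width: 0.232
finger_force: 30.0
```

{"api": "send_rows", "payload": {"series": "0 0.004 0.015 0;0 0 0 0"}}

```text
time: 11.02
eef_pos: [0.4977, -0.0861, 0.1376]
tool_rot: [[0.072, 0.997, -0.001], [0.997, -0.072, 0.0], [-0.0, -0.001, -1.0]]
ft_force: [-0.5, 0.9, -1.3]
grip_width: 0.229
finger_force: 30.0
```

{"api": "send_rows", "payload": {"series": "0 0.002 0.015 0;0 0 0 0"}}

```text
time: 11.28
eef_pos: [0.4979, -0.0861, 0.1361]
tool_rot: [[0.072, 0.997, -0.001], [0.997, -0.072, -0.0], [-0.0, -0.001, -1.0]]
ft_force: [-3.0, -0.0, 5.7]
grip_width: 0.231
finger_force: 30.0
```

{"api": "send_rows", "payload": {"series": "0 0.002 0.015 0;0 0 0 0"}}

```text
time: 11.52
eef_pos: [0.4981, -0.0861, 0.1347]
tool_rot: [[0.071, 0.997, -0.001], [0.997, -0.071, -0.0], [-0.0, -0.0, -1.0]]
ft_force: [-4.4, 0.1, 10.2]
grip_width: 0.227
finger_force: 30.0
```

{"api": "send_rows", "payload": {"series": "0 0 0.014 0;0 0.001 0.014 0;0 0 0 0"}}

```text
time: 11.9
eef_pos: [0.4984, -0.0862, 0.1316]
tool_rot: [[0.072, 0.997, 0.0], [0.997, -0.072, -0.0], [-0.0, 0.0, -1.0]]
ft_force: [-4.3, -0.0, 11.7]
grip_width: 0.231
finger_force: 30.0
```

{"api": "send_rows", "payload": {"series": "0 0 -0.17 0;0 0 -0.17 0;-0.5 0 0 0;-0.5 0 0 0;0 0 0 0;0 0 0.1 0;0 0 0.1 0;0 0 0 0"}}

```text
time: 12.9
eef_pos: [0.4896, -0.2047, 0.1463]
tool_rot: [[0.07, 0.998, -0.002], [0.998, -0.07, 0.001], [0.001, -0.002, -1.0]]
ft_force: [-0.9, 0.2, -0.9]
grip_width: 0.229
finger_force: 30.0
```

{"api": "send_rows", "payload": {"series": "0 0 0.02 0;0 0 0 0"}}

```text
time: 13.15
eef_pos: [0.4901, -0.2056, 0.1452]
tool_rot: [[0.071, 0.997, 0.0], [0.997, -0.071, -0.0], [-0.0, 0.0, -1.0]]
ft_force: [0.6, 0.2, -1.5]
grip_width: 0.229
finger_force: 30.0
```

{"api": "send_rows", "payload": {"series": "0 0 0.02 0;0 0 0 0"}}

```text
time: 13.4
eef_pos: [0.4899, -0.2058, 0.1427]
tool_rot: [[0.072, 0.997, -0.0], [0.997, -0.072, 0.0], [-0.0, -0.0, -1.0]]
ft_force: [-1.2, 0.8, -2.1]
grip_width: 0.231
finger_force: 30.0
```

{"api": "send_rows", "payload": {"series": "0 0 0.02 0;0 0 0 0"}}

```text
time: 13.65
eef_pos: [0.4897, -0.2059, 0.1401]
tool_rot: [[0.072, 0.997, -0.001], [0.997, -0.072, 0.0], [0.0, -0.001, -1.0]]
ft_force: [-1.5, 0.4, -2.2]
grip_width: 0.231
finger_force: 30.0
```

{"api": "send_rows", "payload": {"series": "0 0 0.02 0;0 0 0 0"}}

```text
time: 13.9
eef_pos: [0.4896, -0.2058, 0.1377]
tool_rot: [[0.072, 0.997, -0.001], [0.997, -0.072, 0.0], [0.0, -0.001, -1.0]]
ft_force: [-4.2, 0.3, -1.5]
grip_width: 0.23
finger_force: 30.0
```

{"api": "send_rows", "payload": {"series": "0 -0.007 0.008 0;0 0 0 0"}}

```text
time: 14.15
eef_pos: [0.4892, -0.2058, 0.1369]
tool_rot: [[0.072, 0.997, 0.0], [0.997, -0.072, -0.0], [-0.0, 0.0, -1.0]]
ft_force: [-1.9, 0.7, -1.5]
grip_width: 0.228
finger_force: 30.0
```

{"api": "send_rows", "payload": {"series": "0 -0.003 0.015 0;0 0 0 0"}}

```text
time: 14.4
eef_pos: [0.4889, -0.2058, 0.1351]
tool_rot: [[0.072, 0.997, 0.0], [0.997, -0.072, -0.0], [-0.0, 0.0, -1.0]]
ft_force: [-1.7, -0.3, -2.7]
grip_width: 0.23
finger_force: 30.0
```

{"api": "send_rows", "payload": {"series": "0 -0.002 0.015 0;0 0 0 0"}}

```text
time: 14.65
eef_pos: [0.4886, -0.2058, 0.1333]
tool_rot: [[0.072, 0.997, 0.0], [0.997, -0.072, -0.0], [-0.0, 0.0, -1.0]]
ft_force: [-0.4, -0.8, -2.0]
grip_width: 0.224
finger_force: 30.0
```

{"api": "send_rows", "payload": {"series": "0 -0.001 0.015 0;0 0 0 0"}}

```text
time: 14.9
eef_pos: [0.4886, -0.2059, 0.1317]
tool_rot: [[0.072, 0.997, 0.0], [0.997, -0.072, -0.0], [-0.0, 0.0, -1.0]]
ft_force: [-1.1, -0.7, -0.2]
grip_width: 0.229
finger_force: 30.0
```

{"api": "send_rows", "payload": {"series": "0 -0.001 0.015 0;0 0 0 0"}}

```text
time: 15.15
eef_pos: [0.4886, -0.2059, 0.1303]
tool_rot: [[0.072, 0.997, 0.001], [0.997, -0.072, -0.001], [-0.001, 0.001, -1.0]]
ft_force: [-2.1, 0.3, 6.2]
grip_width: 0.232
finger_force: 30.0
```

{"api": "send_rows", "payload": {"series": "0 0.001 0.014 0;0 0.001 0.014 0;0 0.002 0.014 0;0 0 0 0"}}

```text
time: 15.65
eef_pos: [0.4891, -0.2062, 0.1259]
tool_rot: [[0.071, 0.997, 0.001], [0.997, -0.071, -0.001], [-0.001, 0.002, -1.0]]
ft_force: [-2.9, -0.3, 14.3]
grip_width: 0.233
finger_force: 30.0
```

{"api": "send_rows", "payload": {"series": "0 0 -0.2 0;0 0 -0.194 0;0.5 0 0 0;0.5 0.006 0 0;0 0 0 0;0 0 0.12 0;0 0 0.12 0;0 0 0 0"}}

```text
time: 16.65
eef_pos: [0.4976, -0.087, 0.1416]
tool_rot: [[0.073, 0.997, -0.002], [0.997, -0.073, 0.001], [0.0, -0.002, -1.0]]
ft_force: [-0.2, 0.4, -1.1]
grip_width: 0.234
finger_force: 30.0
```

```bash
python3 - <<'E'
from h import *
print(go(.4984,-.0862,.1335))
E
```

```text
(array([0.0072, 0.0063, 0.0676]), 'norm', np.float64(0.068), 'yaw_y', np.float64(-4.2))
```

{"api": "send_rows", "payload": {"series": "0.004 0.004 0.03 0;0 0 0.03 0;0 0 0 0"}}

```text
time: 17.02
eef_pos: [0.4985, -0.0858, 0.1359]
tool_rot: [[0.072, 0.997, -0.0], [0.997, -0.072, 0.0], [-0.0, -0.0, -1.0]]
ft_force: [0.2, 0.0, -2.2]
grip_width: 0.228
finger_force: 30.0
```

{"api": "send_rows", "payload": {"series": "0 0.001 0.014 0;0 0.001 0.014 0;0 0 0 0"}}

```text
time: 17.4
eef_pos: [0.4985, -0.0857, 0.1327]
tool_rot: [[0.072, 0.997, -0.001], [0.997, -0.072, 0.0], [-0.0, -0.001, -1.0]]
ft_force: [-3.3, -0.0, 1.9]
grip_width: 0.233
finger_force: 30.0
```

{"api": "send_rows", "payload": {"series": "0 0 0.015 0;0 0.001 0.015 0;0 0.002 0.015 0;0 0.002 0.015 0;0 0 0 0"}}

```text
time: 18.02
eef_pos: [0.4993, -0.0857, 0.1261]
tool_rot: [[0.072, 0.997, 0.0], [0.997, -0.072, -0.0], [-0.0, 0.0, -1.0]]
ft_force: [-6.5, 0.4, 11.1]
grip_width: 0.228
finger_force: 30.0
```

{"api": "send_rows", "payload": {"series": "0 -0.002 0.012 0;0 0 0 0"}}

```text
time: 18.27
eef_pos: [0.4994, -0.0858, 0.1249]
tool_rot: [[0.072, 0.997, 0.001], [0.997, -0.072, -0.0], [-0.0, 0.001, -1.0]]
ft_force: [-4.7, 1.8, 12.4]
grip_width: 0.231
finger_force: 30.0
```

{"api": "send_rows", "payload": {"series": "0 0 -0.2 0;0 0 -0.197 0;-0.5 -0.007 0 0;-0.5 -0.007 0 0;0 0 0 0;0 0 0.16 0;0 0 0.16 0;0 0 0 0"}}

```text
time: 19.27
eef_pos: [0.489, -0.2047, 0.1324]
tool_rot: [[0.071, 0.997, -0.001], [0.997, -0.071, 0.001], [0.001, -0.001, -1.0]]
ft_force: [-0.2, -1.1, -1.9]
grip_width: 0.229
finger_force: 30.0
```

{"api": "send_rows", "payload": {"series": "0 0 0.025 0;0 0 0 0"}}

```text
time: 19.52
eef_pos: [0.4891, -0.2052, 0.1307]
tool_rot: [[0.071, 0.997, 0.001], [0.997, -0.071, -0.0], [-0.0, 0.001, -1.0]]
ft_force: [-0.2, -0.5, -2.2]
grip_width: 0.234
finger_force: 30.0
```

{"api": "send_rows", "payload": {"series": "0 0 0.015 0;0 0 0 0"}}

```text
time: 19.77
eef_pos: [0.4891, -0.2053, 0.1286]
tool_rot: [[0.072, 0.997, 0.0], [0.997, -0.072, -0.0], [-0.0, 0.001, -1.0]]
ft_force: [1.1, 0.7, -1.6]
grip_width: 0.229
finger_force: 30.0
```

{"api": "send_rows", "payload": {"series": "0 0.001 0.012 0;0 0 0 0"}}

```text
time: 20.02
eef_pos: [0.4892, -0.2054, 0.1272]
tool_rot: [[0.072, 0.997, 0.0], [0.997, -0.072, -0.0], [-0.0, 0.0, -1.0]]
ft_force: [-0.1, -0.5, 1.7]
grip_width: 0.23
finger_force: 30.0
```

{"api": "send_rows", "payload": {"series": "0 0.001 0.012 0;0 0 0 0"}}

```text
time: 20.27
eef_pos: [0.4892, -0.2055, 0.126]
tool_rot: [[0.072, 0.997, 0.0], [0.997, -0.072, -0.0], [-0.0, 0.0, -1.0]]
ft_force: [-2.0, 0.3, 6.4]
grip_width: 0.229
finger_force: 30.0
```

{"api": "send_rows", "payload": {"series": "0 0.001 0.015 0;0 0.002 0.015 0;0 0.002 0.015 0;0 0.002 0.015 0;0 0.002 0.015 0;0 0 0 0"}}

```text
time: 21.02
eef_pos: [0.4903, -0.2058, 0.1176]
tool_rot: [[0.071, 0.997, 0.001], [0.997, -0.071, -0.001], [-0.001, 0.001, -1.0]]
ft_force: [-3.7, 0.1, 12.1]
grip_width: 0.233
finger_force: 30.0
```

{"api": "send_rows", "payload": {"series": "0 0 -0.23 0;0 0 -0.23 0;0.5 0 0 0;0.5 0.004 0 0;0 0 0 0;0 0 0.16 0;0 0 0.16 0;0 0 0.02 0"}}

```text
time: 22.02
eef_pos: [0.4991, -0.0864, 0.1301]
tool_rot: [[0.072, 0.997, -0.002], [0.997, -0.072, 0.0], [0.0, -0.002, -1.0]]
ft_force: [-0.2, 0.1, -0.6]
grip_width: 0.23
finger_force: 30.0
```

{"api": "send_rows", "payload": {"series": "0 0 0.02 0;0 0 0 0"}}

```text
time: 22.28
eef_pos: [0.4994, -0.0861, 0.1289]
tool_rot: [[0.072, 0.997, 0.0], [0.997, -0.072, -0.0], [-0.0, 0.0, -1.0]]
ft_force: [0.4, 0.3, -1.8]
grip_width: 0.227
finger_force: 30.0
```

{"api": "send_rows", "payload": {"series": "0 0 0.015 0;0 0 0 0"}}

```text
time: 22.52
eef_pos: [0.4993, -0.0858, 0.1269]
tool_rot: [[0.072, 0.997, 0.0], [0.997, -0.072, -0.0], [-0.0, 0.0, -1.0]]
ft_force: [-1.0, -0.9, -1.6]
grip_width: 0.232
finger_force: 30.0
```

{"api": "send_rows", "payload": {"series": "0 0 0.015 0;0 0.001 0.015 0;0 0 0 0"}}

```text
time: 22.9
eef_pos: [0.4994, -0.0858, 0.1238]
tool_rot: [[0.071, 0.997, 0.0], [0.997, -0.071, -0.0], [-0.0, 0.0, -1.0]]
ft_force: [-3.4, -0.4, 8.9]
grip_width: 0.228
finger_force: 30.0
```

{"api": "send_rows", "payload": {"series": "0 0.001 0.015 0;0 0.001 0.015 0;0 0.002 0.015 0;0 0.001 0.015 0;0 0 0 0"}}

```text
time: 23.52
eef_pos: [0.5003, -0.0859, 0.1169]
tool_rot: [[0.072, 0.997, 0.001], [0.997, -0.072, -0.0], [-0.0, 0.001, -1.0]]
ft_force: [-3.9, 1.6, 12.6]
grip_width: 0.231
finger_force: 30.0
```

{"api": "send_rows", "payload": {"series": "0 0 -0.235 0;0 0 -0.235 0;-0.5 -0.006 0 0;-0.5 -0.005 0 0;0 0 0 0;0 0 0.19 0;0 0 0.19 0;0 0 0.03 0"}}

```text
time: 24.52
eef_pos: [0.4901, -0.2047, 0.1223]
tool_rot: [[0.071, 0.997, -0.001], [0.997, -0.071, 0.001], [0.001, -0.001, -1.0]]
ft_force: [-0.3, 0.5, -2.6]
grip_width: 0.231
finger_force: 30.0
```

{"api": "send_rows", "payload": {"series": "0 0 0.02 0;0 0 0 0"}}

```text
time: 24.78
eef_pos: [0.4903, -0.2053, 0.1213]
tool_rot: [[0.071, 0.997, 0.0], [0.997, -0.071, -0.0], [-0.0, 0.0, -1.0]]
ft_force: [0.7, -0.0, -1.7]
grip_width: 0.232
finger_force: 30.0
```

{"api": "send_rows", "payload": {"series": "0 0 0.015 0;0 0 0 0"}}

```text
time: 25.02
eef_pos: [0.4903, -0.2054, 0.1194]
tool_rot: [[0.072, 0.997, 0.001], [0.997, -0.072, -0.0], [-0.0, 0.001, -1.0]]
ft_force: [-1.1, 0.6, 0.6]
grip_width: 0.228
finger_force: 30.0
```

{"api": "send_rows", "payload": {"series": "0 0.001 0.015 0;0 0.002 0.015 0;0 0.001 0.015 0;0 0 0 0"}}

```text
time: 25.52
eef_pos: [0.4907, -0.2058, 0.1146]
tool_rot: [[0.072, 0.997, 0.001], [0.997, -0.072, -0.001], [-0.001, 0.001, -1.0]]
ft_force: [-4.3, 0.2, 12.5]
grip_width: 0.231
finger_force: 30.0
```

{"api": "send_rows", "payload": {"series": "0 0.002 0.015 0;0 0.002 0.015 0;0 0.002 0.014 0;0 0 0 0"}}

```text
time: 26.02
eef_pos: [0.4914, -0.2059, 0.1094]
tool_rot: [[0.071, 0.997, 0.001], [0.997, -0.071, -0.001], [-0.001, 0.001, -1.0]]
ft_force: [-3.9, -0.5, 13.6]
grip_width: 0.23
finger_force: 30.0
```

{"api": "send_rows", "payload": {"series": "0 0 -0.265 0;0 0 -0.265 0;0.5 0 0 0;0.5 0.003 0 0;0 0 0 0;0 0 0.19 0;0 0 0.19 0;0 0 0.04 0"}}

```text
time: 27.02
eef_pos: [0.5002, -0.0865, 0.1206]
tool_rot: [[0.072, 0.997, -0.001], [0.997, -0.072, 0.0], [0.0, -0.001, -1.0]]
ft_force: [-0.8, -0.6, -1.1]
grip_width: 0.231
finger_force: 30.0
```

{"api": "send_rows", "payload": {"series": "0 0 0.015 0;0 0 0 0"}}

```text
time: 27.28
eef_pos: [0.5003, -0.0861, 0.1201]
tool_rot: [[0.072, 0.997, 0.0], [0.997, -0.072, -0.0], [-0.0, 0.0, -1.0]]
ft_force: [-0.8, -0.4, -0.9]
grip_width: 0.232
finger_force: 30.0
```

{"api": "send_rows", "payload": {"series": "0 0 0.015 0;0 0 0 0"}}

```text
time: 27.52
eef_pos: [0.5003, -0.0859, 0.1183]
tool_rot: [[0.072, 0.997, 0.0], [0.997, -0.072, -0.0], [-0.0, 0.0, -1.0]]
ft_force: [-2.0, 0.0, 1.7]
grip_width: 0.228
finger_force: 30.0
```

{"api": "send_rows", "payload": {"series": "0 0.001 0.015 0;0 0.002 0.015 0;0 0.001 0.015 0;0 0.001 0.015 0;0 0 0 0"}}

```text
time: 28.15
eef_pos: [0.501, -0.0859, 0.1116]
tool_rot: [[0.072, 0.997, 0.001], [0.997, -0.072, -0.0], [-0.0, 0.001, -1.0]]
ft_force: [-3.7, 0.6, 11.8]
grip_width: 0.227
finger_force: 30.0
```

{"api": "send_rows", "payload": {"series": "0 0 -0.22 0;0 0 -0.22 0;0 0 -0.1 0;0.5 0 0 0;0.5 0 0 0;0 0 0 0"}}

```text
time: 28.9
eef_pos: [0.5092, 0.037, 0.175]
tool_rot: [[0.067, 0.998, -0.0], [0.998, -0.067, 0.0], [0.0, -0.0, -1.0]]
ft_force: [-0.2, -0.8, -2.1]
grip_width: 0.23
finger_force: 30.0
```

```bash
python3 - <<'E'
from h import *
print(manip.observe()["eef_pos"])
c=cam("top");d=np.load("top0.npz")
# seam region: rotated rectified strips in base frame, at z=.087
K=c["K"];Rm=np.array(c["rotation"]);o=np.array(c["origin"])
a=np.radians(-4.1);ex=np.array([np.cos(a),np.sin(a),0]);ey=np.array([-np.sin(a),np.cos(a),0])
def rect(img):
    xs=np.arange(-60,70,.25);ys=np.arange(-95,95,.5)
    W=np.array([.4915,-.1455,.087])+xs[:,None,None]/1e3*ex+ys[None,:,None]/1e3*ey
    q=(W-o)@Rm
    u=(q[...,0]/q[...,2]*K[0,0]+K[0,2]).astype(np.float32);v=(q[...,1]/q[...,2]*K[1,1]+K[1,2]).astype(np.float32)
    return cv2.remap(img,u,v,cv2.INTER_CUBIC)
A=rect(d["img"]);B=rect(c["pixels"])
cv2.imwrite("pics/rect.png",np.clip(np.hstack([A,B])[::-1,::1,::-1].astype(float)*1.8,0,255).astype(np.uint8))
# far edge of lamp half top, per y
for y0 in(-80,-60,-40,0,30,60,80):
    j=int((y0+95)/.5);out=[]
    for I in(A,B):
        g=cv2.GaussianBlur(I.mean(2)[:,max(j-8,0):j+8].mean(1).reshape(-1,1),(1,9),0)[:,0]
        gr=np.gradient(g);k=slice(int(90/.25),int(122/.25));out.append((np.argmin(gr[k])+k.start)*.25-60)
        seg=g[int(50/.25):int(75/.25)];out.append((int(np.argmin(seg))+200)*.25-60)
    print(y0,out)
E
```

```text
[0.50920047 0.03703305 0.17501487]
-80 [np.float64(46.75), -0.25, np.float64(51.5), 4.0]
-60 [np.float64(46.0), -0.25, np.float64(52.0), 5.75]
-40 [np.float64(46.75), -0.25, np.float64(52.5), 4.75]
0 [np.float64(46.75), 0.0, np.float64(52.75), 4.75]
30 [np.float64(45.75), 0.5, np.float64(52.0), 5.5]
60 [np.float64(46.25), 0.0, np.float64(52.25), 6.0]
80 [np.float64(45.75), 0.0, np.float64(53.0), 4.75]
```

View pics/rect.png

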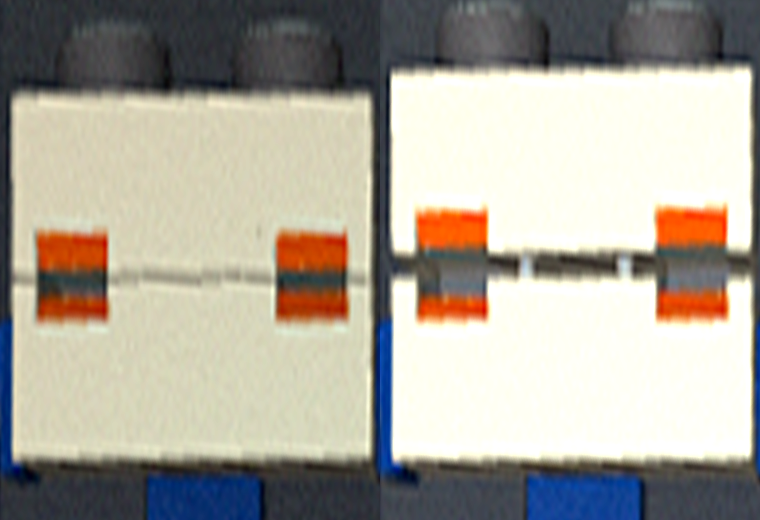

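The seam now stands open evenly, with both pins visible in the gap. I'll measure the gap width at sub-pixel level.

```bash
python3 - <<'E'
from h import *
d=np.load("top0.npz");a=np.radians(-4.1);ex=np.array([np.cos(a),np.sin(a),0]);ey=np.array([-np.sin(a),np.cos(a),0])
def rect(img,c):
    K=c["K"];Rm=np.array(c["rotation"]);o=np.array(c["origin"])
    xs=np.arange(-60,70,.25);ys=np.arange(-95,95,.5)
    W=np.array([.4915,-.1455,.087])+xs[:,None,None]/1e3*ex+ys[None,:,None]/1e3*ey
    q=(W-o)@Rm
    return cv2.remap(img,(q[...,0]/q[...,2]*K[0,0]+K[0,2]).astype(np.float32),(q[...,1]/q[...,2]*K[1,1]+K[1,2]).astype(np.float32),cv2.INTER_LINEAR).astype(float)
for n in("top","scene"):
  c=cam(n);A=rect(np.load(n+"0.npz")["img"],c);B=rect(c["pixels"],c)
  for lo,hi in((-90,-80),(-38,-24),(-12,12),(24,38),(80,90)):
    s=slice(int((lo+95)/.5),int((hi+95)/.5));r=[]
    for I in(A,B):
        g=np.median(I[:,s,0],1) if 0 else I[:,s,0].mean(1);k=slice(160,330);h=g[k];top=np.percentile(h,80);i=np.argmin(h)
        r.append((h.min()/top,(1-h/top).clip(0).sum()*.25))   # integrated darkness, mm
        f=h<top*.75; r[-1]+=(f.sum()*.25,)
    print(n,lo,hi,np.round(r,2).tolist())
  # shift of lamp-half blocks via phase correlation
  for nm,s in(("R",slice(20,130)),("L",slice(250,360))):
    a_=A[255:,s,0];b_=B[255:,s,0]
    a_=cv2.Sobel(a_/np.percentile(a_,80),cv2.CV_64F,0,1);b_=cv2.Sobel(b_/np.percentile(b_,80),cv2.CV_64F,0,1)
    print(n,nm,"lamp shift mm",np.array(cv2.phaseCorrelate(a_,b_,cv2.createHanningWindow(a_.shape[::-1],cv2.CV_64F))[0])*[.5,.25])
    a_=A[:240,s,0];b_=B[:240,s,0]
    a_=cv2.Sobel(a_/np.percentile(a_,80),cv2.CV_64F,0,1);b_=cv2.Sobel(b_/np.percentile(b_,80),cv2.CV_64F,0,1)
    print("   clamped shift",np.array(cv2.phaseCorrelate(a_,b_,cv2.createHanningWindow(a_.shape[::-1],cv2.CV_64F))[0])*[.5,.25])
E
```

```text
top -90 -80 [[0.73, 1.55, 0.75], [0.22, 5.6, 7.5]]
top -38 -24 [[0.81, 0.84, 0.0], [0.27, 4.39, 6.75]]
top -12 12 [[0.78, 0.84, 0.0], [0.27, 4.68, 7.25]]
top 24 38 [[0.77, 0.8, 0.0], [0.4, 4.01, 7.25]]
top 80 90 [[0.77, 0.96, 0.0], [0.27, 5.21, 8.0]]
top R lamp shift mm [0.88633322 5.92983369]
   clamped shift [ 0.04560798 -0.01477619]
top L lamp shift mm [0.324194   5.85882534]
   clamped shift [0.01627929 0.00011724]
scene -90 -80 [[0.89, 0.58, 0.0], [0.1, 16.27, 19.25]]
scene -38 -24 [[0.83, 0.62, 0.0], [0.13, 23.42, 29.5]]
scene -12 12 [[0.81, 0.66, 0.0], [0.13, 19.53, 29.5]]
scene 24 38 [[0.8, 0.67, 0.0], [0.37, 4.26, 7.25]]
scene 80 90 [[0.79, 0.91, 0.0], [0.25, 5.67, 9.5]]
scene R lamp shift mm [0.28856234 7.01765727]
   clamped shift [-4.27354495 17.11313109]
scene L lamp shift mm [0.2355053  6.78610869]
   clamped shift [10.27190235  7.41214168]
```

{"api": "send_rows", "payload": {"series": "0 0 -0.1 -0.05;0 0 -0.06 -0.038;0.3 -0.1 0 0;0.3 -0.1 0 0;0.25 -0.1 0 0;0 0 0 0;0 0 0 0"}}

```text
time: 29.92
eef_pos: [0.4767, 0.1362, 0.1951]
tool_rot: [[0.028, 1.0, 0.001], [1.0, -0.028, -0.0], [-0.0, 0.001, -1.0]]
ft_force: [-0.1, -1.0, -3.1]
grip_width: 0.229
finger_force: 30.0
```

```bash
python3 - <<'E'
from h import *
print(go(.4672,.1392,.130))
o=manip.observe();c=cam("scene");P=pts(c);x=o["eef_pos"]
m=(abs(P[...,0]-x[0])<.025)&(abs(P[...,1]-x[1])<.03)&(P[...,2]<x[2]-.003)&(P[...,2]>.09)
q=P[m]
for z in np.arange(x[2]-.075,x[2],.012):
    s=q[abs(q[:,2]-z)<.003]
    if len(s):print(round((z-x[2])*1e3),len(s),((s.min(0)-x)*1e3).round(1),((s.max(0)-x)*1e3).round(1))
E
```

```text
(array([ 0.0232, -0.0804,  0.5423]), 'norm', np.float64(0.549), 'yaw_y', np.float64(-1.58))
-75 7 [  0.9  -9.7 -75. ] [  3.3  12.8 -72.7]
-63 12 [  0.   -9.9 -65.9] [  4.8  14.5 -60.4]
-51 18 [  0.8  -9.2 -54. ] [  6.9  14.8 -48.9]
-39 24 [ -4.1  -9.2 -41.6] [  7.6  14.2 -36.5]
-27 27 [ -7.9 -14.3 -30. ] [  9.7  13.3 -24.2]
-15 1 [ 10.3  -5.  -17.7] [ 10.3  -5.  -17.7]
-3 58 [-11.7 -24.4  -5.8] [15.5 27.2 -3. ]
```

Wedge pose in the grip is unchanged. Lowering it into the wide hole.

{"api": "send_rows", "payload": {"series": "0.0232 -0.0804 0 0;0 0 0.18 0;0 0 0.18 0;0 0 0.18 0;0 0 0 0"}}

```text
time: 30.6
eef_pos: [0.4658, 0.1394, 0.129]
tool_rot: [[0.028, 1.0, -0.003], [1.0, -0.028, -0.001], [-0.001, -0.003, -1.0]]
ft_force: [0.8, 0.0, -1.2]
grip_width: 0.227
finger_force: 30.0
```

{"api": "send_rows", "payload": {"series": "0 0 0.08 0;0 0 0.08 0;0 0 0.08 0;0 0 0.08 0;0 0 0.02 0;0 0 0 0"}}

```text
time: 31.35
eef_pos: [0.4668, 0.1398, 0.0889]
tool_rot: [[0.028, 1.0, -0.0], [1.0, -0.028, -0.0], [-0.0, -0.0, -1.0]]
ft_force: [0.6, -0.8, -1.9]
grip_width: 0.233
finger_force: 30.0
```

```bash
python3 - <<'E'
from h import *
print(go(.4672,.1392,.0893),go(.5137,.138,.0893),manip.observe()["ft_force"])
E
```

```text
(array([-0.0051,  0.0038, -0.0031]), 'norm', np.float64(0.007), 'yaw_y', np.float64(-1.58)) (array([-0.0044,  0.3915, -0.0032]), 'norm', np.float64(0.391), 'yaw_y', np.float64(-1.58)) [ 0.63357321 -0.79078999 -1.92881352]
```

{"api": "send_rows", "payload": {"series": "-0.0044 0.06 -0.003 0;0 0.08 0 0;0 0.08 0 0;0 0.08 0 0;0 0.08 0 0;0 0 0 0"}}

```text
time: 32.1
eef_pos: [0.5129, 0.138, 0.0893]
tool_rot: [[0.028, 1.0, 0.0], [1.0, -0.028, -0.0], [-0.0, 0.0, -1.0]]
ft_force: [-0.5, -0.3, -2.5]
grip_width: 0.231
finger_force: 30.0
```

{"api": "send_rows", "payload": {"series": "0 0 0.012 0;0 0 0 0"}}

```text
time: 32.35
eef_pos: [0.512, 0.138, 0.0879]
tool_rot: [[0.028, 1.0, -0.0], [1.0, -0.028, -0.0], [-0.0, -0.0, -1.0]]
ft_force: [-0.5, 0.0, -1.6]
grip_width: 0.232
finger_force: 30.0
```

{"api": "send_rows", "payload": {"series": "0 0 0.005 0;0 0 0 0"}}

```text
time: 32.6
eef_pos: [0.5121, 0.1381, 0.0877]
tool_rot: [[0.028, 1.0, 0.0], [1.0, -0.028, -0.0], [-0.0, 0.0, -1.0]]
ft_force: [-2.5, -0.6, 4.8]
grip_width: 0.229
finger_force: 30.0
```

{"api": "send_rows", "payload": {"series": "0 0 0 0;0 0 0 0;0 0 0 0;0 0 0 0;0 0 0 0;0 0 0 0;0 0 0 0;0 0 0 0", "claw": -1}}

```text
time: 33.6
eef_pos: [0.5123, 0.138, 0.0874]
tool_rot: [[0.028, 1.0, 0.0], [1.0, -0.028, -0.0], [-0.0, 0.0, -1.0]]
ft_force: [0.7, 0.5, 0.3]
grip_width: 0.979
finger_force: 0.0
```

{"api": "send_rows", "payload": {"series": "0 0 -0.1 0;0 0 -0.3 0;0 0 -0.4 0;0 0 -0.4 0;0 0 0 0"}}

```text
time: 34.22
eef_pos: [0.5136, 0.1383, 0.2355]
tool_rot: [[0.028, 1.0, 0.007], [1.0, -0.028, 0.001], [0.001, 0.007, -1.0]]
ft_force: [0.2, 0.9, -0.9]
grip_width: 1.005
finger_force: 0.0
```

```bash
python3 - <<'E'
from h import *
o=manip.observe();print(o["eef_pos"],o["grip_width"],o["ft_force"])
c=cam("scene");P=pts(c)
m=(abs(P[...,0]-.513)<.03)&(abs(P[...,1]-.139)<.03)&(P[...,2]>.1)&(P[...,2]<.16)
q=P[m];t=q[q[:,2]>q[:,2].max()-.006];print(q[:,2].max(),t.mean(0),cv2.minAreaRect((t[:,:2]*1000).astype(np.float32)))
cv2.imwrite("pics/s9.png",c["pixels"])if 0 else cv2.imwrite("pics/s9.png",c["pixels"][:,:,::-1])
E
```

```text
[0.51358833 0.1382833  0.23551987] 1.0048368066171003 [ 0.16650009  0.92279155 -0.94141139]
0.14420111764440102 [0.51415396 0.14059212 0.14120248] ((514.1478271484375, 139.30239868164062), (28.468753814697266, 23.384239196777344), 88.92655944824219)
```

View pics/s9.png

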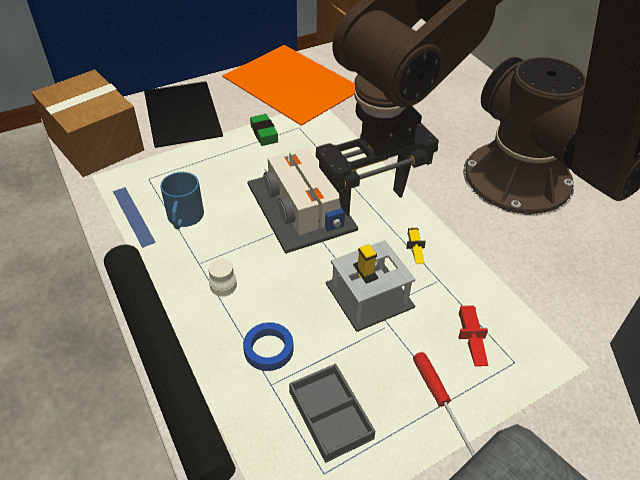

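The wedge hangs upright in the rack at (367,262), released with the gripper clear. The seam is open evenly and the bystanders look unmoved.

```bash
python3 -c "
from station import manip
print(manip.hand_in())"
```

```text
the job is handed in; nothing more can be done
None
```

I handed the job in at about 34 s: the lamp half stands off an estimated 7 mm at both slots, the yellow wedge hangs upright and released in its rack, and the other things look unmoved; the hand-in returned no verdict.

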